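# Inspect a washed bottle: turn it once round, then hold the lamp over its mouth

### The arm

A 6-joint arm with a two-finger parallel gripper is mounted at the origin on the work surface. World frame = base frame: x ahead of the robot, y to its left, z up, the work surface at z = 0. Lengths are in m, angles in degrees, forces in N, time in s.
With the tool pointing down it reaches from about 0.375 to 0.9 m from the base axis. Payload 3.1 kg.
Tool frame: the origin (TCP) lies midway between the tips of the shut fingers; the grasp point (between the pads) lies 19 mm behind it; z points along the fingers, y is the direction in which the jaws open and shut (so a half turn about z gives the same grasp; the last joint's range is limited). The gripper opens to 87 mm and grips with 3 to 60 N. Pads are 19 mm wide; open, the fingers measure 117 mm over their backs; the gripper's body (75 mm by 190 mm) begins 51 mm behind the grasp point.
Start: joints at [-73.367, 30.224, 82.088, -0, 67.689, -10.227], TCP at [0.282, -0.558, 0.223] pointing down, gripper open.
Joint ranges: [-176.69, 176.69], [-43.24, 126.21], [12.49, 139.97], [-82, 262], [0, 151.66], [-163.58, 163.58]. Speed limits (degrees/s): [159.86, 159.86, 180, 180, 180, 180].

### API

Orientations are given as a 3x3 rotation matrix whose columns are the frame's x, y, z axes.
In Python, from rig import status, vision, bot, models gives the robot as it stands.
- The arm moves only by the tool send_rows, never from a script. Its argument "moves" is a list of rows, each a list of 7 numbers: the shift along the tool's x, y, z in units of 25 mm (1.0 is 25 mm), then the turn, a rotation vector about the tool's x, y, z in units of 10 degrees (1.0 is 10 degrees), then the closure, from -1 (fully open) to 1 (shut), so that 0 is half open. In form: [[dx, dy, dz, rx, ry, rz, hand], ...]. A call has 1 to 12 rows; each row shifts and turns the commanded pose from where the row before left it, along the tool's axes as they then stand; what a row does not reach is not made up. A row lasts 1/8 s, in which the tool goes at most 62.5 mm and 10.7 degrees, less where a joint would pass 70% of its speed; a pose out of reach is approached as far as the arm can. A call is refused whole if a number of a shift passes 1 or a number of a turn 1, either way. A call with a gripper value outside its range is refused whole. The fingers move at their own pace and stop on an object; the grip force is fixed at half the most. Time passes only in rows, so rows that do not move let the fingers close. It gives the time, the measured TCP pose, the force and the opening at its end, in the units of the state.
- status.read_state(): the state, without advancing time (a new reading comes with each control period).
- vision.capture(name): name is "side" or "top" or "wrist"; returns a dict with "img" (384x512x3 uint8, red, green, blue), "depth" (384x512 float32, m along the optical axis (not along the pixel's ray), 0 where there is no reading), "fx", "fy", "cx", "cy" (pixels), "pose" (4x4, takes a point from camera to world coordinates); the wrist camera has in their place "hand_eye" (4x4, takes a point from camera to tool coordinates, whose origin is the TCP and whose axes are the flange's). Camera axes: x right, y up, looking along -z (the intrinsics and any distortion apply to the point x, -y, -z); pixel columns grow to the right and rows downward; lengths in m; the calibration is good to about 2 mm. The wrist camera is an equidistant fisheye: a pixel r from the principal point sees the ray r / f radians off the axis. A picture is of the moment at which its call begins: read the wrist's pose just before it.
- bot.hand_in(): hands the job in, once; it reports no verdict.
Trained networks look in the newest picture that a camera, given by its name, has taken for a name from the list of things; names that differ only in an ending like _2 or _b are one class to them, and where a whole thing is asked for, a point or a joint stands for the part that bears it (a point fixed in the world has none). Each returns a list of dicts, best first, with "confidence" (0 to 1); they miss things now and then, are a little off and sometimes report something else, mostly with a low value. They report only what shows in the picture. A call takes as long as a camera call. They do not tell look-alikes from the thing itself.
- models.masks_of(camera, name): "mask" (384x512 bool, what is visible of it) and "extent" ([left, top, right, bottom] in pixels, round what is visible of it).
- models.landmark_of(camera, name): "point" ([column, row] in pixels: a listed point, or the origin of a listed thing).
The state is a dict: "time_s": time; "joint_positions": joint angles; "qvel": joint speeds; "tau": joint torques, N m; "position": TCP position; "tcp_rot": TCP orientation; "force": force on the tool from outside, world axes, zero at the start; "moment": the same for the moment, N m; "opening": opening from 0.0 (shut) to 1.0 (fully open).
Only numpy, scipy, OpenCV 4.12 (cv2) and the standard library are available. Lean on these libraries where they do the work, as an engineer would, in place of code of your own. Each camera call takes 0.05 s, during which the arm holds its last target.

### The job

Inspect the bottle that stands on the turntable: by its black post, swing the turntable one full turn (either way round) so that the post ends back where it began, and let go of it. Then pick up the inspection lamp, carry it over the crate of washed bottles and stop with its lens just above the bottle's mouth, about 15 mm up, centred over it and pointing straight down, never touching the bottle with it. Finish while still holding the lamp there, with the bottle still upright in its place and the bottles in the crate and the jar beside the lamp left where they are.

Things in the scene. Friction and masses are not known exactly. Their poses are not given: they have to be found in the camera images.
- platter (a joint): Angle of the inspection turntable's platter about its upright axle, rad: 0 at the start, growing counter-clockwise seen from above; it turns freely either way with a little friction (about 0.05 N m) and stays where it is left. A full turn is 6.28 either way.
- axle (a point): Centre of the turntable's top face, on its axle (x, y of the axle; 24 mm above the bench). The turntable is a round aluminium platter, 180 mm in diameter, on a fixed black foot; in its middle a rubber ring 4 mm high locates the bottle. It stands either left or right of the crate.
- post (a point): A point on the turntable's push post: an upright post fixed to the platter 75 mm from the axle, carrying a black plastic handle sleeve, 20 mm in diameter and smooth, which spins freely on the post (so it can be held with the tool's direction kept while the platter turns). The sleeve reaches from 54 mm to 164 mm above the bench, below it shows the thinner steel post; this point lies on its centre line 144 mm above the bench, 20 mm below its top. It moves with the platter.
- mouth (a point): Centre of the top face of the mouth of the inspected bottle: a clear glass bottle, loose in the turntable's locating ring (about 3 mm play), 60 mm in diameter up to 72 mm, narrowing to a 28 mm neck at 108 mm, with a 32 mm lip, 140 mm tall; its mouth is 164 mm above the bench. z points up along the bottle.
- lamp_mid (a point): Centre of the inspection lamp, 60 mm above its lens: a round torch of plain aluminium, standing on its lens on the bench, 120 mm tall. Its head (lower 26 mm) is 44 mm in diameter, narrowing until 36 mm; above that the handle, to the top, is 26 mm in diameter, with a black rubber band between 60 and 100 mm above the lens. z points up along the handle, away from the lens. Mass 0.12 to 0.22 kg.
- lamp_lens (a point): Centre of the lamp's lens, its flat lower end (44 mm in diameter). It must end just above the bottle's mouth.
- crate: A blue plastic crate, fixed, 310 mm long (its x) by 80 mm wide (its y), 70 mm high, four cells in a row, between the turntable and the lamp; origin at the centre of its underside.
- washed0_mid (a point): A washed glass bottle like the inspected one (60 mm diameter, 140 mm tall) standing loose in a crate cell, so that its top is 145 mm above the bench; origin at its centre, 70 mm above its underside. A bystander and obstacle: leave it standing where it is.
- washed1_mid (a point): A washed glass bottle like the inspected one (60 mm diameter, 140 mm tall) standing loose in a crate cell, so that its top is 145 mm above the bench; origin at its centre, 70 mm above its underside. A bystander and obstacle: leave it standing where it is.
- washed2_mid (a point): A washed glass bottle like the inspected one (60 mm diameter, 140 mm tall) standing loose in a crate cell, so that its top is 145 mm above the bench; origin at its centre, 70 mm above its underside. A bystander and obstacle: leave it standing where it is.
- washed3_mid (a point): A washed glass bottle like the inspected one (60 mm diameter, 140 mm tall) standing loose in a crate cell, so that its top is 145 mm above the bench; origin at its centre, 70 mm above its underside. A bystander and obstacle: leave it standing where it is.
- jar_mid (a point): A closed jar, 52 mm in diameter, 60 mm high, standing about 100 mm from the lamp's centre line; origin at its centre, 30 mm up. A bystander: leave it where it is.
Mind the look-alikes: they are no part of the job. Leave any yellow look-alike of the part that bears lamp_mid alone.

How it is judged (in metres and radians):
On the way, in this order (a step that is already met when the one before it is completed fails the run):
1. the turntable has been swung one full turn and its post is back where it began, bottle standing ((value of joint platter between 5.93 and 6.63 rad or value of joint platter between -6.63 and -5.93 rad) and angle between mouth's own z axis and vertical below 0.1 rad), for 0.2 s.
2. after that, the lamp is lifted higher than the bottles (height (world z) of lamp_lens above 0.15 m), for 0.1 s.
At the end, for the whole second after the job is handed in: Turntable one full turn round (post within 20 degrees of its start). Lamp held still, lens 4 to 30 mm above the mouth, within 12 mm of its centre, within 8 degrees of upright, touching only the fingers. Bottle upright in its ring; washed bottles and jar within 30 mm of their starts (all of step 1 and horizontal distance between lamp_lens and mouth below 0.012 m and z of lamp_lens in the frame of mouth between 0.004 and 0.03 m and angle between lamp_mid's own z axis and vertical below 0.14 rad and linear speed of lamp below 0.02 m/s and contact force between lamp and the fingers above 1 N and contact force between lamp and bottle below 0.1 N and contact force between lamp and stand below 0.1 N and horizontal distance between mouth and axle below 0.012 m and height (world z) of mouth above 0.158 m and distance of each of washed0_mid, washed1_mid, washed2_mid, washed3_mid, jar_mid from where it was at the start of the episode below 0.03 m); the arm keeps its last pose, push and grip.
It fails at once if the lamp touches the inspected bottle (contact force between lamp and bottle above 0.3 N).
It fails at once if the inspected bottle is tipped or lifted out of its place (angle between mouth's own z axis and vertical above 0.3 rad or horizontal distance between mouth and axle above 0.04 m or height (world z) of mouth above 0.2 m).
It fails at once if a washed bottle or the jar is knocked or moved from its place (distance of any of washed0_mid, washed1_mid, washed2_mid, washed3_mid, jar_mid from where it was at the start of the episode above 0.03 m).
It also fails if it takes over 67 s, if anything falls off the work surface, if the arm or the gripper's body presses on something with over 40 N, if the wrist force passes 120 N, or if a joint passes its speed limit or range.

## Working session

There is one attempt and no reset: what is moved stays moved. The work goes in short steps, Python scripts to look and compute and a tool call to move; the robot and the scene stay as the last step left them, time stands still between calls to the robot, and variables do not carry over. Pictures are saved under pics/ and viewed, and the job is handed in when it is done.

Besides the shell and the picture viewer there is one more tool, called after "Request:" by a JSON object that holds its "fn" and its "kwargs", one argument or row to a line. send_rows: Moves the arm, as the interface text tells. Its arguments: {"type":"object","properties":{"moves":{"type":"array"}},"required":["moves"]}

```bash
ls; mkdir -p pics
python3 - <<'E'
from rig import status, vision, bot, models
import cv2
print(status.read_state())
for n in ["side","top","wrist"]:
    c=vision.capture(n); cv2.imwrite(f"pics/{n}0.png",c["img"][:,:,::-1])
    print(n,c["fx"],c["fy"],c["cx"],c["cy"],c.get("pose",c.get("hand_eye")), [k for k in c])
E
```

```text
pics
{'time_s': 0.0, 'joint_positions': array([-7.33662814e+01,  3.02784717e+01,  8.21528806e+01,  6.61406018e-04,
        6.76880417e+01, -1.02267215e+01]), 'qvel': array([-0.01796827, -0.02729995, -0.0093523 , -0.06223777, -0.01992841,
        0.00278421]), 'tau': array([-1.13148275e-05, -4.40040350e+01, -1.76594067e+01,  6.32911082e-02,
        5.81861415e-02, -1.63769496e-04]), 'position': array([ 0.28222022, -0.55687677,  0.22159637]), 'tcp_rot': array([[ 8.92111798e-01,  4.51814338e-01, -5.86264940e-04],
       [ 4.51814558e-01, -8.92109638e-01,  1.99967553e-03],
       [ 3.80469475e-04, -2.04881717e-03, -9.99997829e-01]]), 'force': array([-0.10297706,  1.04766631, -0.11056171]), 'moment': array([-0.04311633,  0.03242616, -0.00173763]), 'opening': 1.0036114804334697}
side 495.2232705744341 495.2232705744341 252.61604818161402 196.53291139055028 [[-0.79399673  0.38802637 -0.46797941  0.08185806]
 [-0.60767072 -0.52871722  0.59261656  0.59394922]
 [-0.01747792  0.754913    0.65559201  0.76994954]
 [ 0.          0.          0.          1.        ]] ['img', 'depth', 'fx', 'fy', 'cx', 'cy', 'pose']
top 386.7432188216469 386.7432188216469 250.0186703466383 192.6169613371081 [[-0.02354736  0.99413891 -0.10551468  0.45649416]
 [-0.99968017 -0.02438859 -0.00668931  0.01609486]
 [-0.00922346  0.10532342  0.99439525  0.96152882]
 [ 0.          0.          0.          1.        ]] ['img', 'depth', 'fx', 'fy', 'cx', 'cy', 'pose']
wrist 297.3186396354542 297.3186396354542 259.7606661093766 192.66121434641786 [[-7.19792326e-05  9.68631628e-01  2.48501034e-01  6.84866750e-02]
 [ 9.99999876e-01 -5.27061103e-05  4.95096649e-04  6.42248803e-04]
 [ 4.92663796e-04  2.48501039e-01 -9.68631504e-01 -1.61929451e-01]
 [ 0.00000000e+00  0.00000000e+00  0.00000000e+00  1.00000000e+00]] ['img', 'depth', 'fx', 'fy', 'cx', 'cy', 'hand_eye']
```

View pics/side0.png

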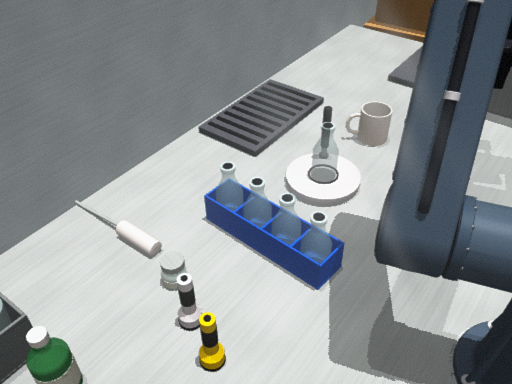

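View pics/top0.png

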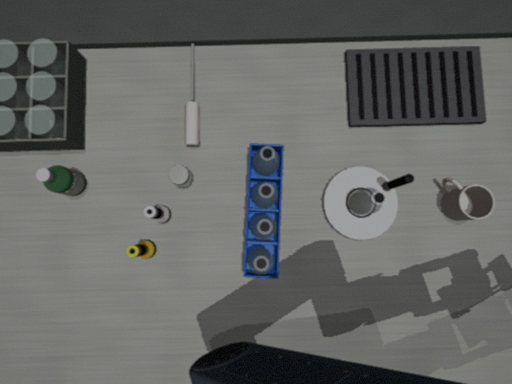

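View pics/wrist0.png

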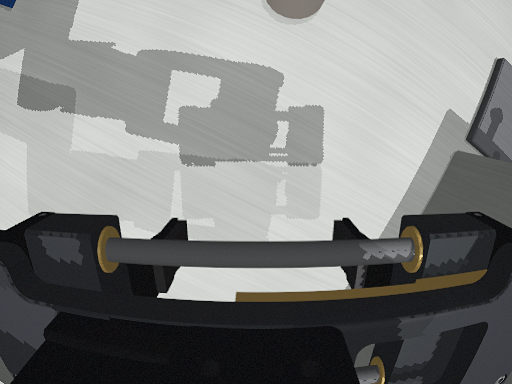

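```bash
cat > h.py <<'E'
import numpy as np, cv2
from rig import status, vision, bot, models
H=dict(axle=.024,post=.144,mouth=.164,lamp_mid=.06,lamp_lens=0,crate=0,washed0_mid=.075,washed1_mid=.075,washed2_mid=.075,washed3_mid=.075,jar_mid=.03)
def ray(c,p):
    d=np.array([(p[0]-c["cx"])/c["fx"],-(p[1]-c["cy"])/c["fy"],-1.])
    return c["pose"][:3,3],c["pose"][:3,:3]@d
def at(c,p,z):
    o,d=ray(c,p); return (o+d*(z-o[2])/d[2])
def proj(c,X):
    q=c["pose"][:3,:3].T@(np.asarray(X)-c["pose"][:3,3]); return np.array([c["cx"]+c["fx"]*q[0]/-q[2],c["cy"]-c["fy"]*q[1]/-q[2]])
E
python3 - <<'E'
from h import *
np.set_printoptions(precision=4,suppress=True)
for n in ["side","top"]:
    c=vision.capture(n)
    for k,z in H.items():
        try: r=models.landmark_of(n,k)
        except Exception as e: print(k,e); continue
        for q in r[:4]: print(n,k,round(q["confidence"],2),np.round(q["point"],1),at(c,q["point"],z)[:2])
E
```

```text
side axle 0.82 [319.4 174.4] [ 0.5339 -0.2404]
side axle 0.21 [286.8 222.8] [ 0.5021 -0.0553]
side post 0.58 [328.3 115.2] [ 0.5626 -0.3109]
side mouth 0.74 [327.  125.6] [ 0.5272 -0.2428]
side mouth 0.26 [320.9 171.7] [ 0.4512 -0.0929]
side lamp_mid 0.84 [208.6 341.5] [0.4267 0.2825]
side lamp_mid 0.76 [186.9 301. ] [0.5113 0.2441]
side lamp_lens 0.94 [189.1 317.4] [0.5186 0.2395]
side lamp_lens 0.75 [213.9 359. ] [0.4257 0.2767]
side crate 0.81 [270.  240.6] [ 0.5135 -0.0094]
side crate 0.37 [289.8 229.2] [ 0.4989 -0.0634]
side washed0_mid 0.79 [317.7 242.8] [ 0.3942 -0.0005]
side washed1_mid 0.96 [285.9 225.9] [ 0.4698 -0.0025]
side washed2_mid 0.57 [256.4 207.3] [ 0.5507 -0.0117]
side washed2_mid 0.49 [269.7 241.6] [0.4704 0.0518]
side washed3_mid 0.69 [230.6 194.7] [ 0.6198 -0.011 ]
side jar_mid 0.65 [172.7 271.6] [0.6001 0.1943]
top axle 0.71 [357.4 200. ] [ 0.5316 -0.2377]
top axle 0.17 [160.9 214. ] [0.5091 0.24  ]
top post 0.93 [406.9 179.4] [ 0.5633 -0.3124]
top mouth 0.84 [376.4 196. ] [ 0.5277 -0.2394]
top lamp_mid 0.86 [139.  251.1] [0.4224 0.2821]
top lamp_mid 0.79 [154.6 211.6] [0.513  0.2462]
top lamp_lens 0.86 [150.5 246.6] [0.4305 0.2714]
top lamp_lens 0.73 [161.1 213.4] [0.5119 0.2453]
top crate 0.77 [259.2 211.9] [0.5098 0.0009]
top washed0_mid 0.64 [262.6 261.7] [ 0.3928 -0.0027]
top washed1_mid 0.93 [262.6 225.1] [ 0.4753 -0.0049]
top washed2_mid 0.67 [265.6 195.2] [ 0.5437 -0.0137]
top washed3_mid 0.65 [266.5 159.5] [ 0.627  -0.0181]
```

Run:
```python
from h import *
np.set_printoptions(precision=4,suppress=True)
from scipy.optimize import least_squares
for n in ["side","top"]:
    c=vision.capture(n); img=c["img"]
    for k in ["axle","platter"]:
        try:
            r=models.masks_of(n,k)
            if r: print(n,k,r[0]["confidence"],r[0]["extent"],r[0]["mask"].sum())
        except Exception as e: print(k,e)
    r=models.masks_of(n,"platter")
    if r:
        m=r[0]["mask"].astype(np.uint8)
        cs,_=cv2.findContours(m,cv2.RETR_EXTERNAL,cv2.CHAIN_APPROX_NONE)
        P=np.array([at(c,p,.024)[:2] for p in cv2.convexHull(max(cs,key=len))[:,0]])
        f=least_squares(lambda v:np.hypot(*(P-v[:2]).T)-v[2],[.53,-.24,.09],loss="soft_l1",f_scale=.002)
        print("fit",f.x,np.abs(f.fun).mean())
    # depth of sleeve/lamp points
    for k in ["post","lamp_mid"]:
        for q in models.masks_of(n,k)[:3]:
            m=q["mask"]; print(k,q["confidence"],q["extent"],img[m].mean(0))
            if k=="lamp_mid":
                ys,xs=np.nonzero(m)
    im=img[:,:,::-1].copy()
    for k in ["mouth","post","lamp_mid"]:
        for q in models.landmark_of(n,k)[:2]: cv2.circle(im,tuple(int(v) for v in q["point"]),2,(0,0,255),-1)
    if n=="side": crs=[im[260:384,140:260],im[90:214,270:390]]
    else: crs=[im[140:280,100:220],im[130:270,310:430]]
    cv2.imwrite(f"pics/crop_{n}.png",np.hstack([cv2.resize(x,(390,390),interpolation=cv2.INTER_CUBIC) for x in crs]))
```

```text
side axle 0.7 [285.8, 107.0, 358.9, 202.5] 2274
side platter 0.77 [288.4, 107.3, 357.5, 205.4] 2310
fit [ 0.5246 -0.2382  0.0912] 0.0013908627839276043
post 0.71 [287.9, 106.8, 358.9, 202.6] [221.8408 220.8796 221.1722]
post 0.37 [157.5, 255.5, 187.6, 288.5] [170.6774 175.0565 171.3387]
lamp_mid 0.67 [175.5, 274.7, 203.2, 330.5] [129.9779 128.0084 127.8915]
lamp_mid 0.61 [197.2, 312.4, 224.4, 369.2] [136.1002 118.8661  24.8777]
lamp_mid 0.33 [298.9, 211.4, 331.1, 262.8] [101.728  121.5403 145.0762]
top axle 0.55 [321.5, 165.6, 413.3, 245.9] 3771
top platter 0.64 [323.4, 166.4, 415.7, 240.9] 3798
fit [ 0.5271 -0.2457  0.0913] 0.008079934150406408
post 0.58 [321.6, 164.9, 411.5, 239.0] [142.2187 142.3967 143.7891]
lamp_mid 0.9 [125.9, 241.3, 155.1, 258.4] [96.5121 87.2694 37.682 ]
lamp_mid 0.58 [144.4, 204.7, 173.5, 223.6] [98.3883 96.7766 96.1463]
```

View pics/crop_side.png

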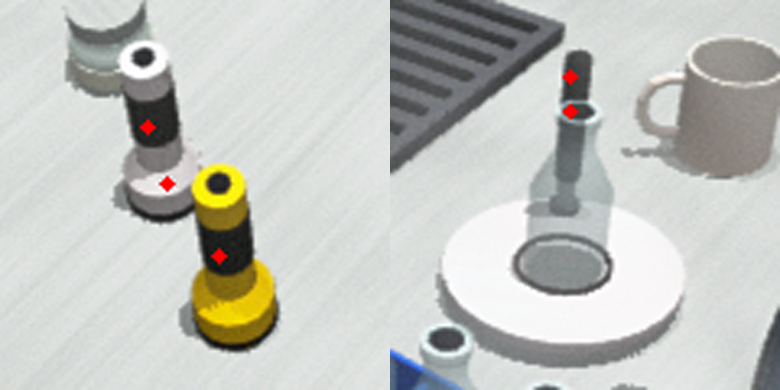

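View pics/crop_top.png

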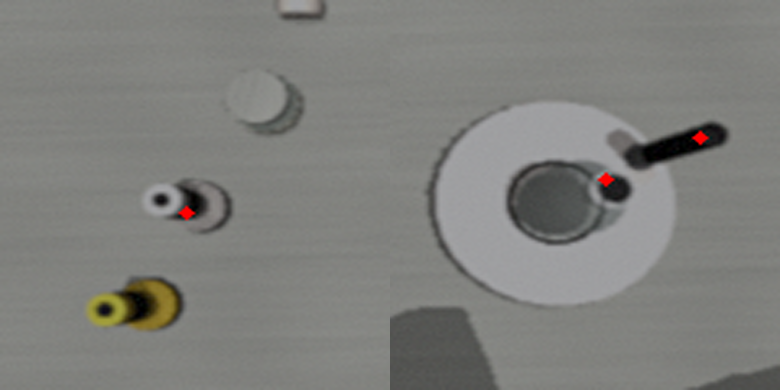

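The silver lamp (top view ~(155,212), side ~(187,300)) is the one I want. The yellow one (top (139,251), side (208,341)) is the look-alike. The post is the black sleeve at top (398,182). I'll refine the geometry with direct fits.

Run:
```python
from h import *
np.set_printoptions(precision=4,suppress=True)
from scipy.optimize import least_squares
t=vision.capture("top"); s=vision.capture("side")
for c,n,thr,roi in [(t,"top",112,(315,160,402,245)),(s,"side",205,(280,140,365,203))]:
    g=cv2.cvtColor(c["img"],cv2.COLOR_RGB2GRAY); x0,y0,x1,y1=roi
    bg=np.median(g[y0:y1,x0:x1]); 
    sub=cv2.GaussianBlur(g,(3,3),0)[y0:y1,x0:x1]
    thr,b=cv2.threshold(sub,0,255,cv2.THRESH_OTSU)
    cs,_=cv2.findContours(b,cv2.RETR_EXTERNAL,cv2.CHAIN_APPROX_NONE); k=max(cs,key=cv2.contourArea)
    P=np.array([at(c,p+[x0,y0],.024)[:2] for p in cv2.convexHull(k)[:,0]])
    f=least_squares(lambda v:np.hypot(*(P-v[:2]).T)-v[2],[.53,-.24,.09],loss="soft_l1",f_scale=.001)
    print(n,thr,len(P),f.x,np.abs(f.fun).mean())
print("post top",at(t,(410.6,177.7),.164),"side",at(s,(270+187/3.25,90+55/3.25),.164), at(s,(270+187/3.25,90+57/3.25),.164))
print("mouth",at(t,(378.6,197.2),.164),at(s,(270+189/3.25,90+111/3.15),.164))
print("lamptop",at(t,(149.8,212.0),.12),at(s,(140+144/3.25,260+57/3.145),.12))
j=[models.landmark_of("top","jar_mid")]; print(j, at(t,(180,176),.06))
```

```text
top 109.0 5 [ 0.5321 -0.2418  0.1438] 0.0044217926160406654
side 187.0 6 [ 0.5467 -0.2609  0.1542] 0.0006262619684152861
post top [ 0.5641 -0.3123  0.164 ] side [ 0.5675 -0.3124  0.164 ] [ 0.5661 -0.31    0.164 ]
mouth [ 0.5251 -0.2437  0.164 ] [ 0.5259 -0.2456  0.164 ]
lamptop [0.5086 0.2414 0.12  ] [0.5111 0.2415 0.12  ]
[[{'point': [180.8, 179.2], 'confidence': 0.95}, {'point': [377.2, 195.3], 'confidence': 0.39}]] [0.5956 0.1864 0.06  ]
```

Request:
{"fn": "send_rows", "kwargs": {
  "moves": [
    [1,-0.31,-0.1,0,0,0,0],
    [1,-0.31,-0.1,0,0,0,0],
    [1,-0.31,-0.1,0,0,0,0],
    [1,-0.31,-0.1,0,0,0,0],
    [1,-0.31,-0.1,0,0,0,0],
    [1,-0.31,-0.1,0,0,0,0],
    [1,-0.31,-0.1,0,0,0,0],
    [1,-0.31,-0.1,0,0,0,0],
    [1,-0.31,-0.1,0,0,0,0],
    [1,-0.31,-0.1,0,0,0,0],
    [1,-0.31,-0.1,0,0,0,0],
    [1,-0.31,-0.1,0,0,0,0]
  ]
}}

```text
time_s: 3.9
position: [0.5086, -0.3384, 0.2527]
tcp_rot: [[0.892, 0.452, 0.0], [0.452, -0.892, -0.0], [0.0, 0.0, -1.0]]
force: [-0.4, -0.3, -0.3]
opening: 0.503
```

```bash
cat >> h.py <<'E'
def wcap():
    s=status.read_state(); c=vision.capture("wrist")
    T=np.eye(4); T[:3,:3]=s["tcp_rot"]; T[:3,3]=s["position"]
    c["pose"]=T@c["hand_eye"]; return s,c
def wproj(c,X):
    q=c["pose"][:3,:3].T@(np.asarray(X)-c["pose"][:3,3]); v=np.array([q[0],-q[1],-q[2]])
    th=np.arctan2(np.hypot(v[0],v[1]),v[2]); u=v[:2]/np.hypot(v[0],v[1])
    return np.array([c["cx"],c["cy"]])+c["fx"]*th*u
def wat(c,p,z):
    d=np.array([p[0]-c["cx"],p[1]-c["cy"]]); r=np.hypot(*d); th=r/c["fx"]
    v=np.array([*(d/r*np.sin(th)),np.cos(th)]); v=c["pose"][:3,:3]@np.array([v[0],-v[1],-v[2]])
    o=c["pose"][:3,3]; return o+v*(z-o[2])/v[2]
E
python3 - <<'E'
from h import *
np.set_printoptions(precision=4,suppress=True)
s,c=wcap(); cv2.imwrite("pics/w1.png",c["img"][:,:,::-1])
print(s["position"],s["opening"],s["time_s"],s["force"])
for k in ["axle","post","mouth"]:
    for q in models.landmark_of("wrist",k)[:2]: print(k,q["confidence"],q["point"],wat(c,q["point"],H[k]))
E
```

```text
[ 0.5086 -0.3384  0.2527] 0.5032810026330529 3.9 [-0.3742 -0.341  -0.2864]
post 0.63 [260.1, 121.0] [ 0.5676 -0.3094  0.144 ]
mouth 0.76 [173.3, 132.9] [ 0.5263 -0.2465  0.164 ]
mouth 0.67 [19.0, 144.5] [ 0.4427 -0.0798  0.164 ]
```

View pics/w1.png

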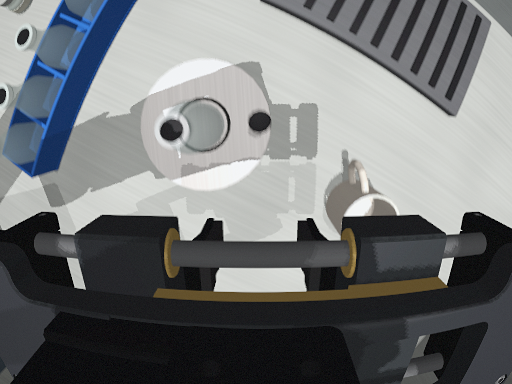

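Run:
```python
from h import *
np.set_printoptions(precision=4,suppress=True)
from scipy.optimize import least_squares
s,c=wcap(); print(wat(c,(260,121),.164), wat(c,(171.5,130.5),.164))
t=vision.capture("top")
P=np.array([wat(c,p,.024)[:2] for p in [(141,125),(205,59),(207,190),(270,125),(158,83),(255,86),(157,168),(250,170)]])
f=least_squares(lambda v:np.hypot(*(P-v[:2]).T)-v[2],[.53,-.24,.09]);print(f.x,f.fun)
P=np.array([wat(c,p,.028)[:2] for p in [(231,125),(207,98),(207,152),(180,122)]]);print("ring",P,P.mean(0))
P=np.array([at(t,(310+(a-390)*.3077,130+b*.359),.024)[:2] for a,b in [(435,200),(677,205),(555,100),(555,304)]]);print(P)
f=least_squares(lambda v:np.hypot(*(P-v[:2]).T)-v[2],[.53,-.24,.09]);print(f.x,f.fun)
for z in(.144,.164):print(z,wproj(c,(.564,-.3115,z)))
cv2.imwrite("pics/w2.png",cv2.resize(c["img"][40:210,120:320,::-1],None,fx=4,fy=3.5,interpolation=cv2.INTER_CUBIC))
```

```text
[ 0.5671 -0.3097  0.164 ] [ 0.5269 -0.2446  0.164 ]
[ 0.5274 -0.245   0.0875] [ 0.0004  0.0017  0.0004  0.0012 -0.0013 -0.0016 -0.     -0.0007]
ring [[ 0.5445 -0.2792]
 [ 0.5626 -0.2351]
 [ 0.4986 -0.2662]
 [ 0.5189 -0.2159]] [ 0.5312 -0.2491]
[[ 0.5292 -0.1562]
 [ 0.5204 -0.336 ]
 [ 0.6151 -0.2503]
 [ 0.4372 -0.2408]]
[ 0.5261 -0.2462  0.0896] [ 0.0005  0.0005 -0.0005 -0.0005]
0.144 [260.2221 124.7283]
0.164 [260.2515 125.2797]
```

View pics/w2.png

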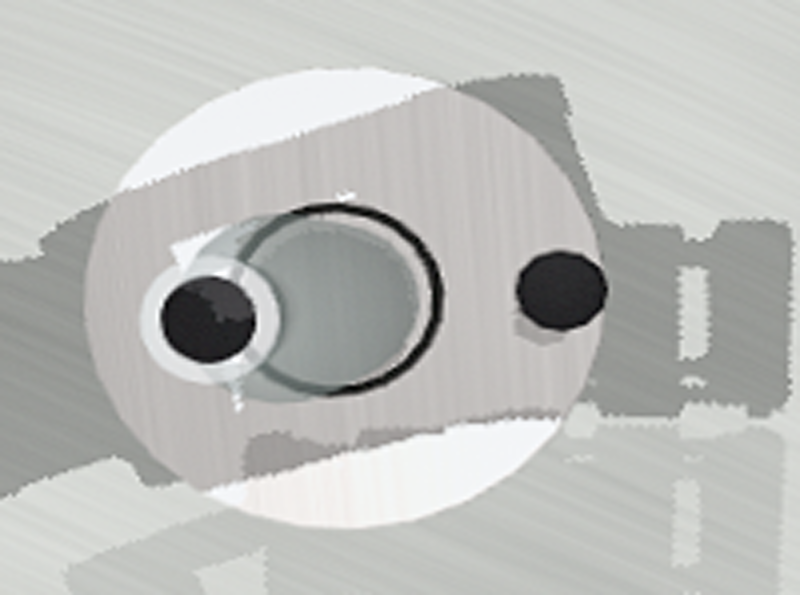

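Request:
{"fn": "send_rows", "kwargs": {
  "moves": [
    [0,0,0,0,0,-0.38,0],
    [0.85,0.1,0,0,0,0,0],
    [0.85,0.1,0,0,0,0,0],
    [0.82,0,0,0,0,0,0],
    [0,0,0.8,0,0,0,0],
    [0,0,0.8,0,0,0,0],
    [0,0,0,0,0,0,0]
  ]
}}

```text
time_s: 5.08
position: [0.5647, -0.3095, 0.2106]
tcp_rot: [[0.86, 0.511, -0.003], [0.511, -0.86, 0.003], [-0.001, -0.004, -1.0]]
force: [0.0, 0.1, 0.9]
opening: 0.499
```

Run:
```python
from h import *
np.set_printoptions(precision=4,suppress=True)
s,c=wcap(); cv2.imwrite("pics/w3.png",c["img"][:,:,::-1]); print(s["position"],s["time_s"])
d=vision.capture("side"); cv2.imwrite("pics/s3.png",cv2.resize(d["img"][60:240,230:430,::-1],None,fx=3,fy=3))
print(wproj(c,(.5655,-.3105,.164)))
```

```text
[ 0.5647 -0.3095  0.2106] 5.075
[260.907 212.021]
```

View pics/w3.png

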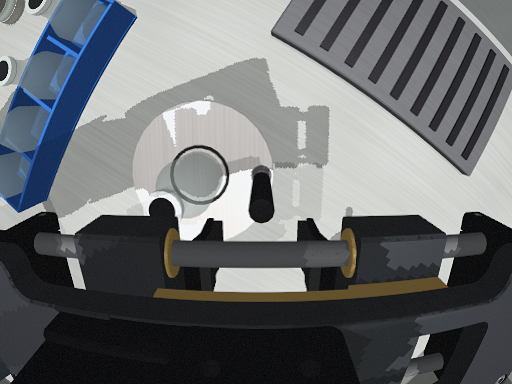

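View pics/s3.png

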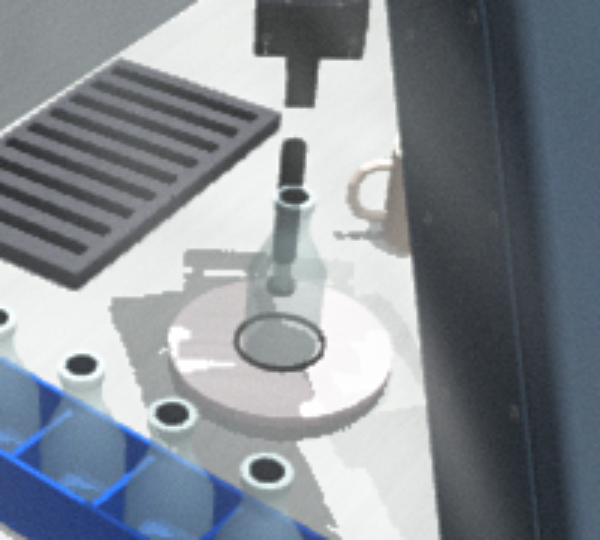

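The post top appears at (261,211), against a predicted (260.9,212). Descending and gripping.

Request:
{"fn": "send_rows", "kwargs": {
  "moves": [
    [0,0.05,0.9,0,0,0,0],
    [0,0,0.9,0,0,0,0],
    [0,0,0.9,0,0,0,0],
    [0,0,0.8,0,0,0,0],
    [0,0,0,0,0,0,0],
    [0,0,0,0,0,0,1],
    [0,0,0,0,0,0,1],
    [0,0,0,0,0,0,1],
    [0,0,0,0,0,0,1],
    [0,0,0,0,0,0,1]
  ]
}}

```text
time_s: 6.42
position: [0.5644, -0.3105, 0.1259]
tcp_rot: [[0.86, 0.51, -0.002], [0.51, -0.86, 0.003], [-0.0, -0.004, -1.0]]
force: [-2.1, 3.3, 5.6]
opening: 0.22
```

Request:
{"fn": "send_rows", "kwargs": {
  "moves": [
    [0.521,-0.046,0,0,0,0,1],
    [0.505,-0.135,0,0,0,0,1],
    [0.474,-0.221,0,0,0,0,1],
    [0.428,-0.3,0,0,0,0,1],
    [0.37,-0.37,0,0,0,0,1],
    [0.3,-0.428,0,0,0,0,1],
    [0.221,-0.474,0,0,0,0,1],
    [0.135,-0.505,0,0,0,0,1],
    [0.046,-0.521,0,0,0,0,1]
  ]
}}

```text
time_s: 7.55
position: [0.5923, -0.2098, 0.1259]
tcp_rot: [[0.86, 0.51, 0.002], [0.51, -0.86, -0.002], [0.001, 0.003, -1.0]]
force: [-1.9, -2.0, 5.0]
opening: 0.226
```

Request:
{"fn": "send_rows", "kwargs": {
  "moves": [
    [-0.046,-0.521,0,0,0,0,1],
    [-0.135,-0.505,0,0,0,0,1],
    [-0.221,-0.474,0,0,0,0,1],
    [-0.3,-0.428,0,0,0,0,1],
    [-0.37,-0.37,0,0,0,0,1],
    [-0.428,-0.3,0,0,0,0,1],
    [-0.474,-0.221,0,0,0,0,1],
    [-0.505,-0.135,0,0,0,0,1],
    [-0.521,-0.046,0,0,0,0,1]
  ]
}}

```text
time_s: 8.68
position: [0.4885, -0.181, 0.1258]
tcp_rot: [[0.861, 0.509, 0.001], [0.509, -0.861, 0.003], [0.002, -0.002, -1.0]]
force: [-0.0, 3.6, 9.3]
opening: 0.215
```

Run:
```python
from h import *
t=vision.capture("top"); d=vision.capture("side"); cv2.imwrite("pics/s4.png",np.hstack([cv2.resize(x[:,:,::-1],(400,300)) for x in (d["img"],t["img"])]))
print(status.read_state()["force"])
```

```text
[-3.08516163  3.31255743 11.1792996 ]
```

View pics/s4.png

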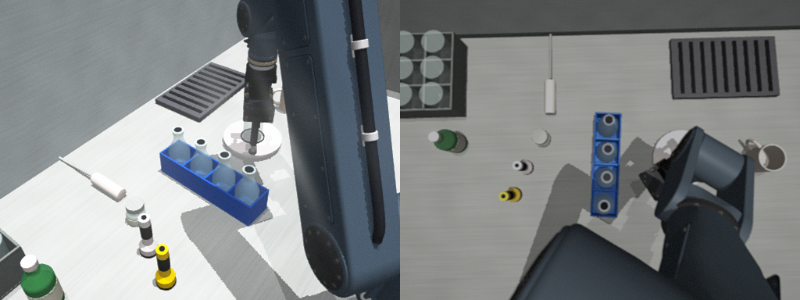

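Request:
{"fn": "send_rows", "kwargs": {
  "moves": [
    [-0.521,0.046,0,0,0,0,1],
    [-0.505,0.135,0,0,0,0,1],
    [-0.474,0.221,0,0,0,0,1],
    [-0.428,0.3,0,0,0,0,1],
    [-0.37,0.37,0,0,0,0,1],
    [-0.3,0.428,0,0,0,0,1],
    [-0.221,0.474,0,0,0,0,1],
    [-0.135,0.505,0,0,0,0,1],
    [-0.046,0.521,0,0,0,0,1]
  ]
}}

```text
time_s: 9.9
position: [0.4629, -0.286, 0.1259]
tcp_rot: [[0.861, 0.509, 0.001], [0.509, -0.861, -0.0], [0.001, 0.001, -1.0]]
force: [-0.4, 1.6, 7.7]
opening: 0.224
```

Request:
{"fn": "send_rows", "kwargs": {
  "moves": [
    [0.046,0.521,0,0,0,0,1],
    [0.135,0.505,0,0,0,0,1],
    [0.221,0.474,0,0,0,0,1],
    [0.3,0.428,0,0,0,0,1],
    [0.37,0.37,0,0,0,0,1],
    [0.428,0.3,0,0,0,0,1],
    [0.474,0.221,0,0,0,0,1],
    [0.505,0.135,0,0,0,0,1],
    [0.521,0.046,0,0,0,0,1],
    [0,0,0,0,0,0,1],
    [0,0,0,0,0,0,1]
  ]
}}

```text
time_s: 11.28
position: [0.5656, -0.3098, 0.1259]
tcp_rot: [[0.86, 0.51, 0.0], [0.51, -0.86, 0.003], [0.002, -0.003, -1.0]]
force: [-1.2, 3.8, 8.4]
opening: 0.221
```

Request:
{"fn": "send_rows", "kwargs": {
  "moves": [
    [0,0,0,0,0,0,0],
    [0,0,0,0,0,0,0],
    [0,0,0,0,0,0,0],
    [0,0,0,0,0,0,0],
    [0,0,-0.5,0,0,0,0],
    [0,0,-0.9,0,0,0,0],
    [0,0,-1,0,0,0,0],
    [0,0,-1,0,0,0,0],
    [0,0,-1,0,0,0,0],
    [-1,0,-1,0,0,0,0],
    [-1,0,0,0,0,0,0],
    [-1,0,0,0,0,0,0]
  ]
}}

```text
time_s: 12.78
position: [0.5006, -0.3511, 0.2617]
tcp_rot: [[0.86, 0.51, 0.002], [0.51, -0.86, -0.002], [0.001, 0.002, -1.0]]
force: [0.1, -0.1, 0.3]
opening: 0.5
```

Run:
```python
from h import *
np.set_printoptions(precision=4,suppress=True)
s,c=wcap(); print(s["position"],s["time_s"],s["joint_positions"])
cv2.imwrite("pics/w5.png",c["img"][:,:,::-1])
for k in ["axle","post","mouth"]:
    for q in models.landmark_of("wrist",k)[:2]: print(k,q["confidence"],q["point"],wat(c,q["point"],H[k]))
for n in ["side","top"]:
    t=vision.capture(n); cv2.imwrite(f"pics/{n}5.png",t["img"][:,:,::-1])
    for k in ["post","mouth"]:
        for q in models.landmark_of(n,k)[:1]: print(n,k,q["confidence"],q["point"],at(t,q["point"],H[k]))
```

```text
[ 0.5006 -0.3511  0.2617] 12.775 [-45.5039  26.7742  81.6394   0.0005  71.4419  13.8203]
post 0.89 [254.3, 103.7] [ 0.5689 -0.3056  0.144 ]
post 0.37 [77.3, 59.2] [ 0.5253 -0.1124  0.144 ]
mouth 0.72 [171.2, 111.2] [ 0.5268 -0.2451  0.164 ]
side mouth 0.94 [328.6, 127.5] [ 0.5204 -0.2383  0.164 ]
top post 0.86 [403.8, 178.6] [ 0.5652 -0.306   0.144 ]
top mouth 0.98 [377.2, 195.4] [ 0.5289 -0.2411  0.164 ]
```

View pics/w5.png

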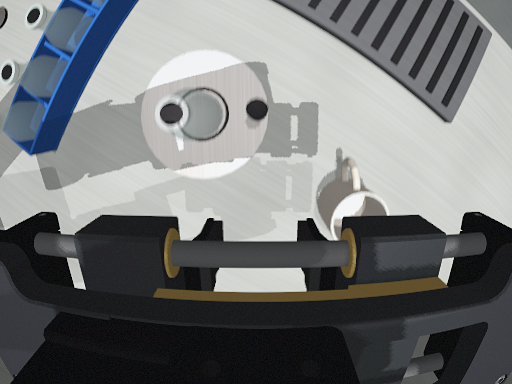

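View pics/side5.png

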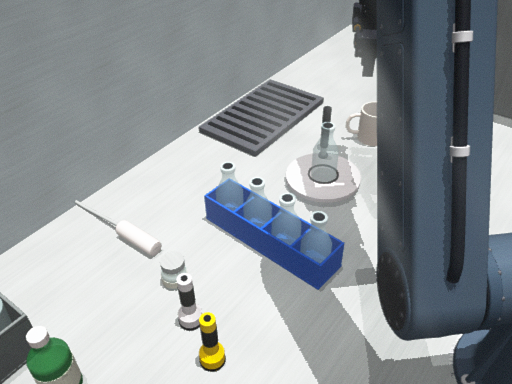

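Platter and bottle are back in place. I'm now moving to the lamp with the tool direction kept.

Request:
{"fn": "send_rows", "kwargs": {
  "moves": [
    [0.5,-1,0,0,0,0,-0.2],
    [0.5,-1,0,0,0,0,-0.2],
    [0.5,-1,0,0,0,0,-0.2],
    [0.5,-1,0,0,0,0,-0.2],
    [0.5,-1,0,0,0,0,-0.2],
    [0.5,-1,0,0,0,0,-0.2],
    [0.5,-1,0,0,0,0,-0.2],
    [0.5,-1,0,0,0,0,-0.2],
    [0.5,-1,0,0,0,0,-0.2],
    [0.5,-1,0,0,0,0,-0.2]
  ]
}}

```text
time_s: 14.52
position: [0.4811, -0.0705, 0.2601]
tcp_rot: [[0.86, 0.51, 0.0], [0.51, -0.86, 0.0], [0.0, 0.0, -1.0]]
force: [0.4, -0.5, 0.3]
opening: 0.6
```

Request:
{"fn": "send_rows", "kwargs": {
  "moves": [
    [0.5,-1,0,0,0,0,-0.2],
    [0.5,-1,0,0,0,0,-0.2],
    [0.5,-1,0,0,0,0,-0.2],
    [0.5,-1,0,0,0,0,-0.2],
    [0.5,-1,0,0,0,0,-0.2],
    [0.5,-1,0,0,0,0,-0.2],
    [0.5,-1,0,0,0,0,-0.2],
    [0.5,-1,0,0,0,0,-0.2],
    [0.5,-1,0,0,0,0,-0.2],
    [0.5,-1,0,0,0,0,-0.2],
    [0,0,0,0,0,0,-0.2],
    [0,0,0,0,0,0,-0.2]
  ]
}}

```text
time_s: 16.02
position: [0.4609, 0.2069, 0.26]
tcp_rot: [[0.86, 0.511, -0.0], [0.511, -0.86, -0.001], [-0.0, 0.0, -1.0]]
force: [0.9, 0.5, -0.0]
opening: 0.602
```

Run:
```python
from h import *
np.set_printoptions(precision=4,suppress=True)
s,c=wcap(); print(s["position"],s["time_s"],s["tcp_rot"])
cv2.imwrite("pics/w6.png",c["img"][:,:,::-1])
for k in ["lamp_mid","lamp_lens","jar_mid"]:
    for q in models.landmark_of("wrist",k)[:2]: print(k,q["confidence"],q["point"],wat(c,q["point"],H[k]))
print(wproj(c,(.511,.243,.12)))
```

```text
[0.4609 0.2069 0.26  ] 16.025 [[ 0.8598  0.5106 -0.0001]
 [ 0.5106 -0.8598 -0.0006]
 [-0.0004  0.0004 -1.    ]]
lamp_mid 0.76 [254.7, 120.6] [0.5142 0.2449 0.06  ]
lamp_mid 0.55 [196.4, 170.3] [0.4245 0.277  0.06  ]
lamp_lens 0.85 [203.8, 158.8] [0.4291 0.2814 0.    ]
lamp_lens 0.79 [258.3, 124.1] [0.5115 0.2386 0.    ]
jar_mid 0.8 [325.7, 83.5] [0.6057 0.1911 0.03  ]
[253.7264 124.7873]
```

View pics/w6.png

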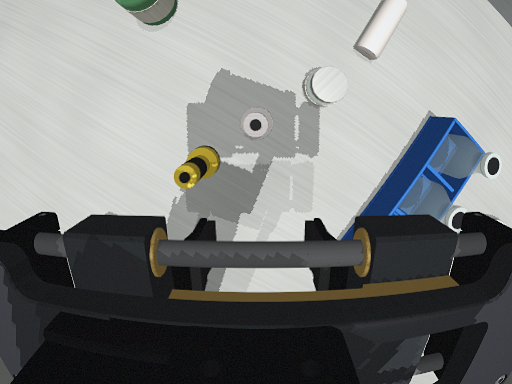

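Request:
{"fn": "send_rows", "kwargs": {
  "moves": [
    [0.82,-0.05,0,0,0,0,-0.2],
    [0.82,-0.05,0,0,0,0,-0.2],
    [0.82,-0.05,0.6,0,0,0,-0.2],
    [0,0,1,0,0,0,-0.2],
    [0,0,1,0,0,0,-0.2],
    [0,0,0.4,0,0,0,-0.2],
    [0,0,0,0,0,0,-0.2],
    [0,0,0,0,0,0,-0.2]
  ]
}}

```text
time_s: 17.23
position: [0.5128, 0.2417, 0.186]
tcp_rot: [[0.86, 0.51, 0.002], [0.51, -0.86, 0.001], [0.002, 0.001, -1.0]]
force: [-0.1, 0.3, 0.1]
opening: 0.601
```

Run:
```python
from h import *
np.set_printoptions(precision=4,suppress=True)
s,c=wcap(); print(s["position"],s["time_s"])
cv2.imwrite("pics/w7.png",c["img"][:,:,::-1])
print(wproj(c,(.5118,.2415,.12)))
d=vision.capture("side"); cv2.imwrite("pics/s7.png",cv2.resize(d["img"][220:384,120:300,::-1],None,fx=3.5,fy=3.5))
```

```text
[0.5128 0.2417 0.186 ] 17.225
[258.5489 206.0086]
```

View pics/w7.png

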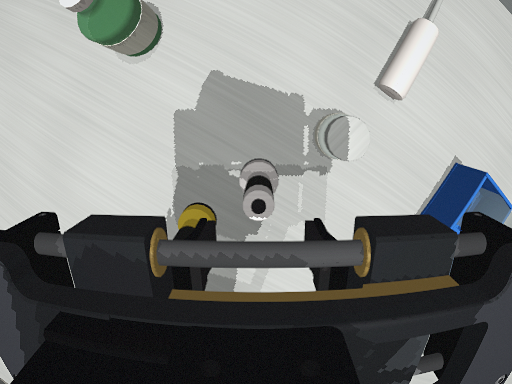

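View pics/s7.png

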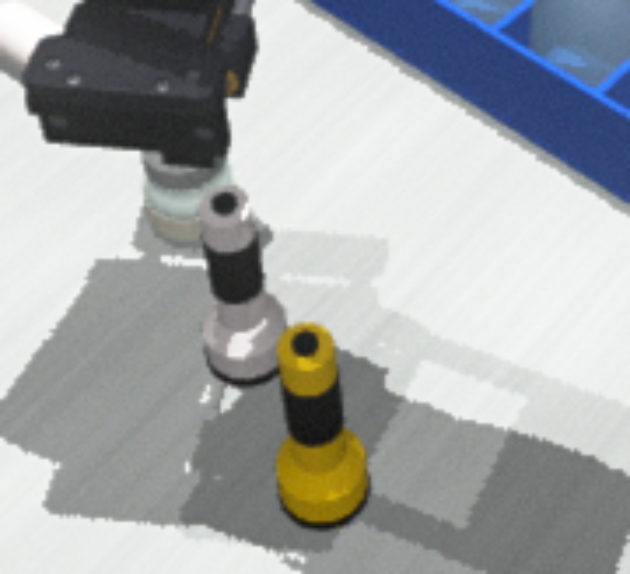

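Request:
{"fn": "send_rows", "kwargs": {
  "moves": [
    [-0.04,0,1,0,0,0,-0.2],
    [0,0,1,0,0,0,-0.2],
    [0,0,1,0,0,0,-0.2],
    [0,0,1,0,0,0,-0.2],
    [0,0,0.6,0,0,0,-0.2],
    [0,0,0,0,0,0,-0.2],
    [0,0,0,0,0,0,1],
    [0,0,0,0,0,0,1],
    [0,0,0,0,0,0,1],
    [0,0,0,0,0,0,1],
    [0,0,0,0,0,0,1],
    [0,0,0,0,0,0,1]
  ]
}}

```text
time_s: 18.82
position: [0.5113, 0.2413, 0.0705]
tcp_rot: [[0.86, 0.51, 0.001], [0.51, -0.86, 0.0], [0.001, 0.0, -1.0]]
force: [-0.4, -0.1, 4.7]
opening: 0.283
```

Request:
{"fn": "send_rows", "kwargs": {
  "moves": [
    [0,0,-0.5,0,0,0,1],
    [0,0,-0.9,0,0,0,1],
    [0,0,-1,0,0,0,1],
    [0,0,-1,0,0,0,1],
    [0,0,-1,0,0,0,1],
    [0,0,-1,0,0,0,1],
    [0,0,-1,0,0,0,1],
    [0,0,-1,0,0,0,1],
    [0,0,-0.8,0,0,0,1],
    [0,0,-0.4,0,0,0,1],
    [0,0,0,0,0,0,1]
  ]
}}

```text
time_s: 20.2
position: [0.5111, 0.2411, 0.2855]
tcp_rot: [[0.86, 0.51, 0.001], [0.51, -0.86, 0.0], [0.001, 0.0, -1.0]]
force: [0.6, 0.1, -1.8]
opening: 0.284
```

Run:
```python
from h import *
np.set_printoptions(precision=4,suppress=True)
s=status.read_state(); print(s["position"],s["force"],s["opening"])
d=vision.capture("side"); cv2.imwrite("pics/s8.png",d["img"][:,:,::-1])
```

```text
[0.5111 0.2411 0.2855] [ 0.62    0.0538 -1.8365] 0.28358615810921695
```

View pics/s8.png

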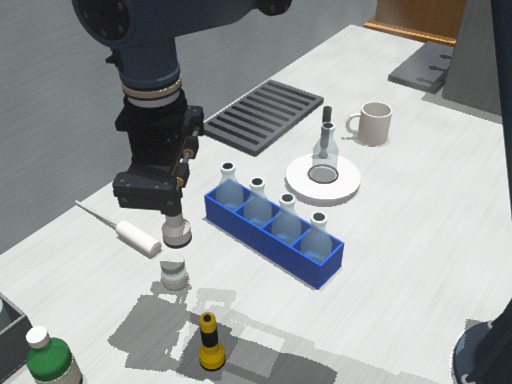

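Request:
{"fn": "send_rows", "kwargs": {
  "moves": [
    [-0.25,0.45,0,0,0,0,1],
    [-0.47,0.85,0,0,0,0,1],
    [-0.47,0.85,0,0,0,0,1],
    [-0.47,0.85,0,0,0,0,1],
    [-0.47,0.85,0,0,0,0,1],
    [-0.47,0.85,0,0,0,0,1],
    [-0.47,0.85,0,0,0,0,1],
    [-0.47,0.85,0,0,0,0,1],
    [-0.47,0.85,0,0,0,0,1],
    [-0.47,0.85,0,0,0,0,1]
  ]
}}

```text
time_s: 21.5
position: [0.5172, 0.0083, 0.2841]
tcp_rot: [[0.86, 0.51, -0.002], [0.51, -0.86, -0.0], [-0.002, -0.001, -1.0]]
force: [0.6, -0.3, -1.3]
opening: 0.287
```

Request:
{"fn": "send_rows", "kwargs": {
  "moves": [
    [-0.47,0.85,0,0,0,0,1],
    [-0.47,0.85,0,0,0,0,1],
    [-0.47,0.85,0,0,0,0,1],
    [-0.47,0.85,0,0,0,0,1],
    [-0.47,0.85,0,0,0,0,1],
    [-0.47,0.85,0,0,0,0,1],
    [-0.47,0.85,0,0,0,0,1],
    [-0.47,0.85,0,0,0,0,1],
    [-0.25,0.45,0,0,0,0,1],
    [0,0,0,0,0,0,1],
    [0,0,0,0,0,0,1]
  ]
}}

```text
time_s: 22.88
position: [0.5238, -0.1964, 0.2847]
tcp_rot: [[0.86, 0.51, -0.001], [0.51, -0.86, 0.001], [-0.0, -0.001, -1.0]]
force: [0.3, -0.5, -1.5]
opening: 0.287
```

Run:
```python
from h import *
np.set_printoptions(precision=4,suppress=True)
s,c=wcap(); print(s["position"],s["force"],s["opening"],s["time_s"])
cv2.imwrite("pics/w9.png",c["img"][:,:,::-1])
d=vision.capture("side"); cv2.imwrite("pics/s9.png",cv2.resize(d["img"][70:220,240:420,::-1],None,fx=4,fy=4))
for cam,cc in (("side",d),):
  for k in ["mouth","lamp_lens","lamp_mid"]:
    for q in models.landmark_of(cam,k)[:1]: print(cam,k,q["confidence"],q["point"])
  print(proj(cc,(.5265,-.244,.164)),proj(cc,(*s["position"][:2],s["position"][2]-.0705)))
```

```text
[ 0.5238 -0.1964  0.2847] [ 0.2795 -0.4751 -1.4595] 0.287074368536087 22.875
side mouth 0.87 [328.4, 125.7]
side lamp_lens 0.78 [316.8, 112.5]
side lamp_mid 0.82 [319.1, 91.1]
[327.5537 125.4656] [318.8794 115.6057]
```

View pics/s9.png

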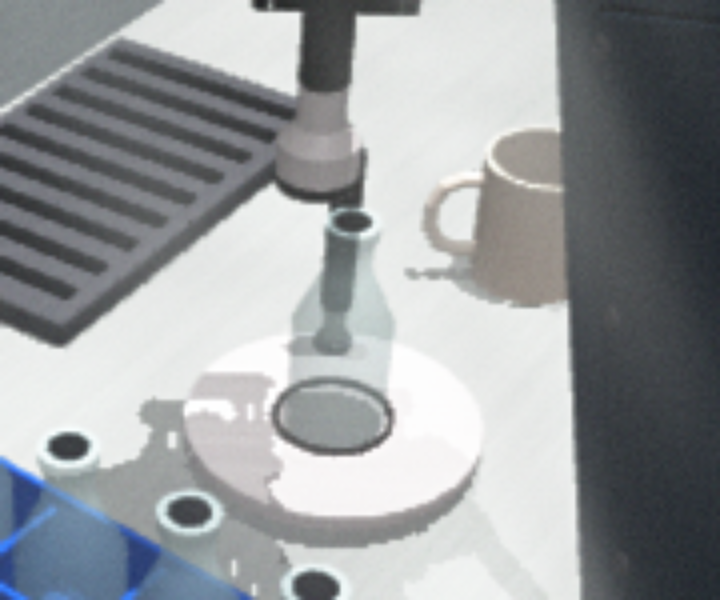

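View pics/w9.png

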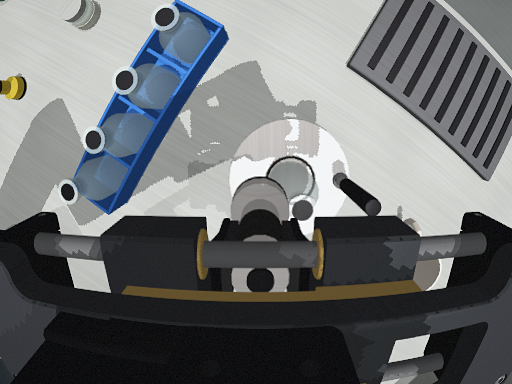

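Request:
{"fn": "send_rows", "kwargs": {
  "moves": [
    [-0.3,0.55,0,0,0,0,1],
    [-0.36,0.7,0,0,0,0,1],
    [-0.22,0.44,0,0,0,0,1],
    [0,0,0,0,0,0,1],
    [0,0,0,0,0,0,1]
  ]
}}

```text
time_s: 23.75
position: [0.5266, -0.2447, 0.2848]
tcp_rot: [[0.86, 0.509, -0.001], [0.51, -0.86, 0.001], [-0.0, -0.001, -1.0]]
force: [-0.5, -0.5, -1.6]
opening: 0.284
```

Run:
```python
from h import *
np.set_printoptions(precision=4,suppress=True)
s,c=wcap(); print(s["position"],s["force"],s["opening"],s["time_s"])
cv2.imwrite("pics/w10.png",c["img"][:,:,::-1])
d=vision.capture("side"); t=vision.capture("top")
cv2.imwrite("pics/s10.png",np.hstack([cv2.resize(d["img"][70:220,250:400,::-1],(400,400)),cv2.resize(t["img"][120:270,290:440,::-1],(400,400))]))
p=s["position"]
for cc in (d,t): print(proj(cc,(.5265,-.244,.164)),proj(cc,(*p[:2],p[2]-.0705)))
```

```text
[ 0.5266 -0.2447  0.2848] [-0.5436 -0.4606 -1.5772] 0.2844512190710759 23.75
[327.5537 125.4656] [329.5978 105.5379]
[378.6832 196.5195] [387.3885 194.0067]
```

View pics/s10.png

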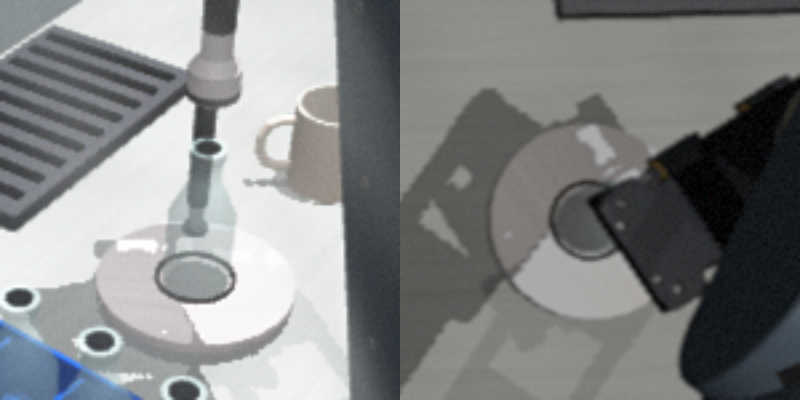

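View pics/w10.png

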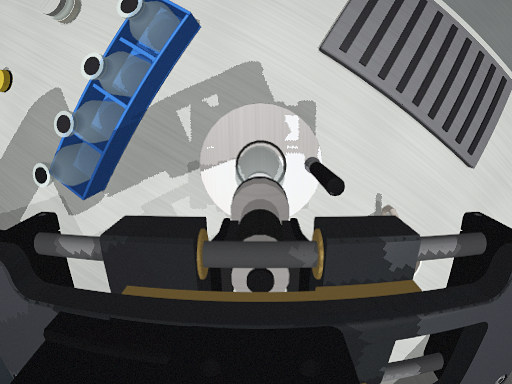

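Request:
{"fn": "send_rows", "kwargs": {
  "moves": [
    [0,0,0.3,0,0,0,1],
    [0,0,0.3,0,0,0,1],
    [0,0,0.3,0,0,0,1],
    [0,0,0.2,0,0,0,1],
    [0,0,0,0,0,0,1],
    [0,0,0,0,0,0,1]
  ]
}}

```text
time_s: 24.65
position: [0.527, -0.2449, 0.2577]
tcp_rot: [[0.86, 0.51, 0.0], [0.51, -0.86, -0.0], [0.0, 0.0, -1.0]]
force: [0.4, -0.2, -0.8]
opening: 0.286
```

Run:
```python
from h import *
np.set_printoptions(precision=4,suppress=True)
s=status.read_state(); print(s["position"],s["force"],s["opening"],s["time_s"])
d=vision.capture("side")
cv2.imwrite("pics/s11.png",cv2.resize(d["img"][80:180,280:380,::-1],None,fx=6,fy=6,interpolation=cv2.INTER_CUBIC))
p=s["position"]
print(proj(d,(.5265,-.244,.164)),proj(d,(*p[:2],p[2]-.0705)))
```

```text
[ 0.527  -0.2449  0.2577] [ 0.3529 -0.2139 -0.8178] 0.28621716945365927 24.65
[327.5537 125.4656] [328.4263 116.232 ]
```

View pics/s11.png

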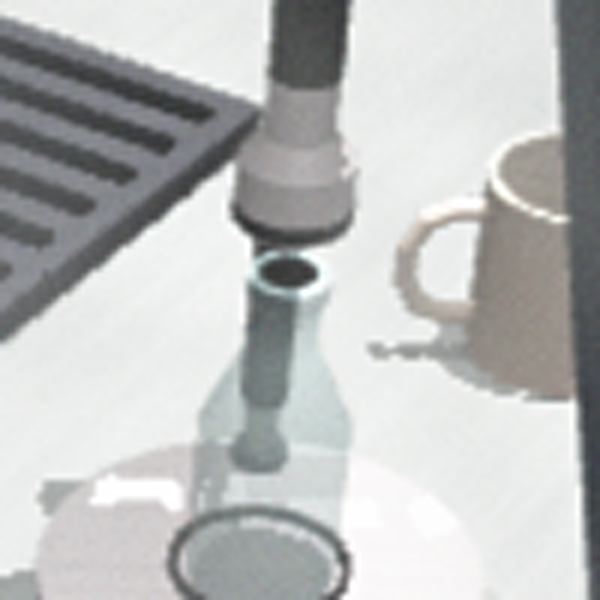

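Request:
{"fn": "send_rows", "kwargs": {
  "moves": [
    [0,0,0.15,0,0,0,1],
    [0,0,0.13,0,0,0,1],
    [0,0,0,0,0,0,1],
    [0,0,0,0,0,0,1],
    [0,0,0,0,0,0,1],
    [0,0,0,0,0,0,1]
  ]
}}

```text
time_s: 25.45
position: [0.5269, -0.2448, 0.2506]
tcp_rot: [[0.86, 0.51, 0.0], [0.51, -0.86, -0.0], [0.0, 0.0, -1.0]]
force: [0.2, 0.3, -1.1]
opening: 0.283
```

Run:
```python
from h import *
np.set_printoptions(precision=4,suppress=True)
s,c=wcap(); print(s["position"],s["force"],s["opening"],s["time_s"],np.abs(s["qvel"]).max())
d=vision.capture("side")
a=cv2.resize(d["img"][80:180,280:380,::-1],(400,400),interpolation=cv2.INTER_CUBIC); b=cv2.resize(d["img"][:,:,::-1],(400,400))
cv2.imwrite("pics/s12.png",np.hstack([a,b]))
p=s["position"]
print(proj(d,(.5265,-.244,.164)),proj(d,(*p[:2],p[2]-.0705)))
vision.capture("top")
for k in ["washed0_mid","washed1_mid","washed2_mid","washed3_mid","jar_mid"]:
    q=models.landmark_of("side",k)[:1]; print(k,[at(d,x["point"],H[k])[:2] for x in q])
```

```text
[ 0.5269 -0.2448  0.2506] [ 0.1768  0.2691 -1.063 ] 0.28313334773218174 25.45 0.12441447219569957
[327.5537 125.4656] [328.2032 119.0347]
washed0_mid [array([0.3959, 0.005 ])]
washed1_mid [array([ 0.4698, -0.0093])]
washed2_mid [array([ 0.596 , -0.3778])]
washed3_mid [array([ 0.6271, -0.013 ])]
jar_mid [array([0.6008, 0.1929])]
```

View pics/s12.png

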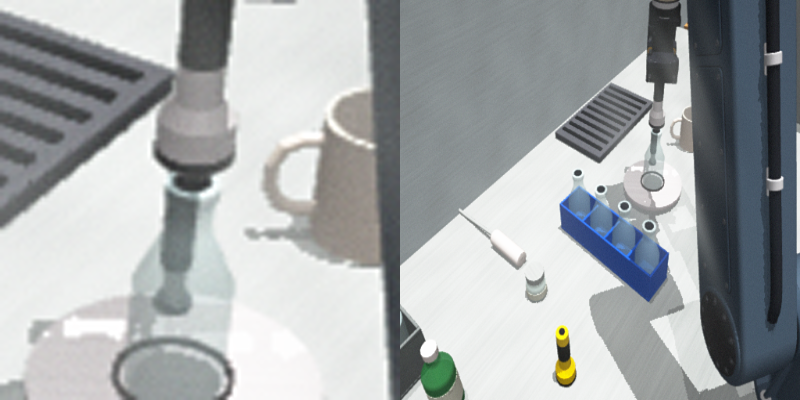

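Run:
```python
from rig import bot
print(bot.hand_in())
```

```text
the job is handed in; nothing more can be done
None
```

I turned the platter one full turn counter-clockwise by its post and let go. Then I lifted the silver lamp (not the yellow look-alike), carried it over the crate and stopped above the bottle's mouth. I handed the job in at about 25.5 s, still holding the lamp. The interface gave no verdict.

**Last checks before hand-in:**
- **Lamp position:** the lens was about 16 mm above the mouth and within about 1–2 mm of its centre. Both figures come from the tool position and the measured mouth. The side picture agreed to about a pixel just before the last 7 mm of lowering, and afterwards it still showed a gap.
- **Lamp grip:** the tool was vertical and at rest, with the opening steady at 25 mm on the 26 mm handle. The wrist force was only about the lamp's weight, so there was no sign of contact with the bottle.
- **Turntable:** in the pictures after release, the post was back within about 5 mm of its start, and the bottle was upright in its ring.
- **Bystanders:** the crate bottles and the jar looked unmoved. Four of the five network readings matched their starting positions within about 9 mm.

**One check that disagreed:** the network's last reading for washed2 was off, at about (0.60, -0.38), near the turntable. The picture shows that bottle standing in its crate cell, so I treated the reading as a false detection.

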